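# Switch the kitchen scale on and weigh the spice jar

## Robot

A 6-joint arm with a two-finger parallel gripper is mounted at the origin on a cart in front of the work surface, level with it; the furniture and walls round the work are solid. World frame = base frame: x ahead of the robot, y to its left, z up, the work surface at z = 0. Lengths are in m, angles in degrees, forces in N, time in s.
With the tool pointing down it reaches from about 0.325 to 0.85 m from the base axis. Payload 15.5 kg.
Tool frame: the origin (TCP) lies midway between the tips of the shut fingers; the grasp point (between the pads) lies 19 mm behind it; z points along the fingers, y is the line along which they close (so a half turn about z gives the same grasp; the last joint's range is limited). The gripper opens to 91 mm and grips with 3 to 60 N. Pads are 32 mm wide; open, the fingers measure 118 mm over their backs; the gripper's body (76 mm by 178 mm) begins 60 mm behind the grasp point.
Start: joints at [-78.868, 28.281, 77.091, -0, 74.628, -5.472], TCP at [0.179, -0.599, 0.214] pointing down, gripper open.
Joint ranges: [-166.48, 166.48], [-47.26, 123.95], [12.59, 153.08], [-70.14, 250.14], [6.76, 159.57], [-176.63, 176.63]. Speed limits (degrees/s): [108.29, 108.29, 147.25, 172.46, 172.46, 172.46].

## Interface

Orientations are given as a 3x3 rotation matrix whose columns are the frame's x, y, z axes.
In Python, from bench import ctrl gives the robot as it stands. The module is installed in compiled form; this text tells all that it offers. Calls block until the motion is done:
- ctrl.goto(position, orientation): joint-space move of the TCP to a pose.
- ctrl.move_l(position, vel=0.15, ori=None, contact_N=None): straight line of the TCP; ori=None keeps the orientation; vel is the mean speed in m/s. With contact_N (N) it stops when the force on the tool has changed by that much, and returns True; else False.
- ctrl.movej(angles): joint-space move.
- ctrl.command_gripper(opening): opening from 0.0 (shut) to 1.0 (fully open); the grip force is fixed at half the most; returns when the fingers have stopped.
- ctrl.sleep(seconds).
- ctrl.ik(position, orientation): joint angles nearest the present ones, or None.
- ctrl.read_camera(name): name is "side" or "top"; returns the picture (384x512x3 uint8, blue, green, red); there is no depth.
- ctrl.camera_params(name): a dict with "fx", "fy", "cx", "cy" (pixels), "D" ([k1, k2, p1, p2, k3] as OpenCV has them; the pictures are not rectified), "pose" (4x4, takes a point from camera to world coordinates). Camera axes: x right, y up, looking along -z (the intrinsics and any distortion apply to the point x, -y, -z); pixel columns grow to the right and rows downward; lengths in m; the calibration is good to about 2 mm. A picture is of the moment at which its call begins. camera_params takes no time and is no camera call.
A pose or a line that the arm cannot do raises ctrl.MotionError and nothing moves.
- ctrl.sign_off(): hands the job in; it is judged then, once.
Readings, each from a call of its own:
- ctrl.current_t(): time.
- ctrl.current_q(): joint angles.
- ctrl.current_dq(): joint speeds.
- ctrl.current_effort(): joint torques, N m.
- ctrl.current_tool_pos(): TCP position.
- ctrl.current_eef_rot(): TCP orientation.
- ctrl.current_contact_force(): force on the tool from outside, world axes, zero at the start.
- ctrl.current_wrist_torque(): the same for the moment, N m.
- ctrl.current_grip_width(): opening from 0.0 (shut) to 1.0 (fully open).
- ctrl.current_grasp_force(): force on a finger pad.
Only numpy, scipy, OpenCV 4.12 (cv2) and the standard library are available. Lean on these libraries where they do the work, as an engineer would, in place of code of your own. Each camera call takes 0.05 s, during which the arm holds its last target. There are 200 camera calls.

## Task

See how much is left in the spice jar: with nothing on the pan, switch the kitchen scale on by pressing a fingertip on the red thumb piece in its slot and sliding it fully home toward the green dot, then stand the spice jar upright in the middle of the steel pan and let go. Press and set down gently, and leave the jam jar, bell, white pot and timer where they are.

Things in the scene. Friction and masses are not known exactly. Their poses are not given: they have to be found in the camera images.
- scale: White and grey battery kitchen scale, 190 (x) x 140 (y) x 50 mm high, fixed. Origin at the centre of its underside, x from its front edge (at -95 mm) to its back, away from the robot, y to its left, z up. Its deck is flat at z = 50 mm: at the front a dark display on the right and the switch's slot on the left, behind them the round steel pan. The worktop in front of it is clear.
- slot_mid (a point): Centre of the mouth of the switch's slot, level with the deck's face (scale frame -60, 25, 50 mm). Slot 26 mm wide (scale x), 61 mm long (scale y), 22 mm deep, centred 35 mm behind the scale's front edge, so a spread gripper's second finger can hang down in front of the scale. In it slides a red thumb piece, 20 mm (x) x 30 mm (y), flat and ribbed on top. A green dot beyond the +y end marks on.
- power_switch (a joint): Slide of the thumb piece along the scale's +y, m: 0 off, 0.025 on; its centre lies at slot_mid + (value - 0.0125) along scale y. Its top is 1 to 10 mm below the deck's face, different each time and not measured: find it by touch. A fingertip pressing on top drags it by friction: sliding takes 2.5 N, it stays where left; pressed, it gives 3.5 mm on a spring of 3.5 N/mm, then is firm.
- pan_mid (a point): Centre of the top of the round steel pan, 120 mm across, 58 mm above the worktop (scale frame 28, 0, 58 mm). Fixed.
- jar_mid (a point): Centre (half-way up) of the spice jar: slim round jar, yellowish with a pale label and a black cap, 41 mm across, 105 mm tall, about 0.16 kg, stands upright on the worktop to the left of the scale; z is its axis, up.
- jam_mid (a point): Centre of the jam jar with a red lid, 65 mm across, 97 mm tall; bystander.
- bell_mid (a point): Centre of the silvery counter bell, 84 mm across, 58 mm tall; bystander.
- pot_mid (a point): Centre of the small white porcelain pot, 66 mm across, 37 mm tall; bystander.
- timer_mid (a point): Centre of the red and white kitchen timer, 64 mm across, 57 mm tall; bystander.
- spice: The spice jar itself; origin at the centre of its underside.

How it is judged (in metres and radians):
On the way, in this order (a step that is already met when the one before it is completed fails the run):
1. the switch is slid fully to the on end while the jar is off the pan (value of joint power_switch above 0.021 m and horizontal distance between jar_mid and pan_mid above 0.09 m), for 0.2 s.
2. the jar stands on the middle of the pan (horizontal distance between jar_mid and pan_mid below 0.03 m and contact force between spice and scale above 0.3 N), for 0.2 s.
At the end, for the whole second after the job is handed in: The switch is at its on end (within 4 mm of the end stop), and the spice jar, released and at rest, stands upright (within 0.1 rad) on the pan, its axis within 30 mm of the pan's centre (value of joint power_switch above 0.021 m and horizontal distance between jar_mid and pan_mid below 0.03 m and z of spice in the frame of pan_mid between -0.004 and 0.004 m and angle between jar_mid's own z axis and vertical below 0.1 rad and linear speed of spice below 0.02 m/s and contact force between the fingers and spice below 0.1 N); the robot touches nothing.
It fails at once if the jar is put on the scale before it is switched on (contact force between spice and scale above 0.3 N and value of joint power_switch below 0.021 m).
It fails at once if the scale is pressed or struck with more than 30 N (contact force between any of scale, power_switch and anything else above 30 N).
It fails at once if a bystander (jam jar, bell, pot, timer) is moved by more than 25 mm (distance of any of jam_mid, bell_mid, pot_mid, timer_mid from where it was at the start of the episode above 0.025 m).
It also fails if it takes over 48 s, if anything falls off the work surface, if the arm or the gripper's body presses on something with over 40 N, if the wrist force passes 120 N, or if a joint passes its speed limit or range.

## Working session

There is one attempt and no reset: what is moved stays moved. The work goes in short steps, each a Python script; the robot and the scene stay as the last script left them, time stands still between calls to the robot, and variables do not carry over. Pictures are saved under pics/ and viewed, at most 10 in all, crops included, and the job is handed in when it is done.

```bash
mkdir -p pics; python3 - <<'E'
from bench import ctrl
import cv2
for n in("top","side"):
    cv2.imwrite(f"pics/{n}0.png",ctrl.read_camera(n)); p=ctrl.camera_params(n); print(n,p)
print(ctrl.current_eef_rot(),ctrl.current_t())
E
```

```text
top {'fx': 482.37438583254277, 'fy': 482.37438583254277, 'cx': 263.16270420455885, 'cy': 194.15357224248726, 'D': array([-0.10120573,  0.        ,  0.        ,  0.        ,  0.        ]), 'pose': array([[-0.02696582,  0.97818788, -0.20596437,  0.3714617 ],
       [-0.99963446, -0.0267887 ,  0.00364907,  0.1949795 ],
       [-0.00194804,  0.20598749,  0.97855269,  1.03531599],
       [ 0.        ,  0.        ,  0.        ,  1.        ]])}
side {'fx': 447.03238886754286, 'fy': 447.03238886754286, 'cx': 250.17651300906869, 'cy': 189.92976140150063, 'D': array([-0.00530754,  0.        ,  0.        ,  0.        ,  0.        ]), 'pose': array([[-0.96315324,  0.17602584, -0.2033488 ,  0.34704541],
       [-0.26894335, -0.63682289,  0.72258292,  0.99264374],
       [-0.0023039 ,  0.75064739,  0.66069901,  0.8251085 ],
       [ 0.        ,  0.        ,  0.        ,  1.        ]])}
[[ 9.58305678e-01  2.85744955e-01 -2.17058681e-04]
 [ 2.85745021e-01 -9.58305080e-01  1.07528497e-03]
 [ 9.92488181e-05 -1.09247513e-03 -9.99999398e-01]] 0.1
```

View pics/top0.png

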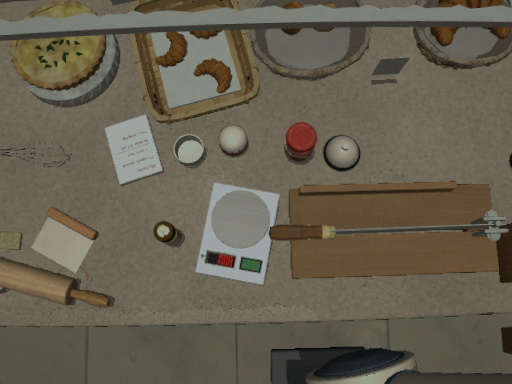

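View pics/side0.png

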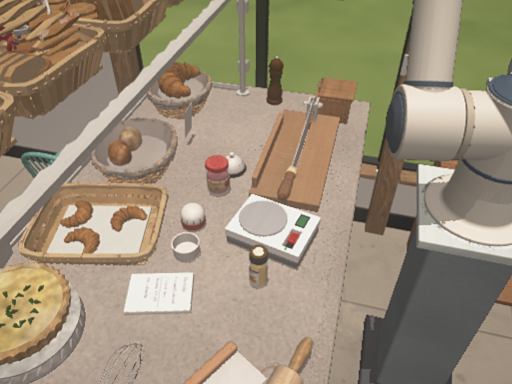

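Top view: scale has corners near (214,184), (279,193), (264,283) and (196,272), pan at (240,218), switch at (220,260), and jar cap at (165,232). The side view agrees. I'll enlarge both for detail.

```bash
python3 - <<'E'
import cv2, numpy as np
a=cv2.imread("pics/top0.png")[170:300,140:290]; b=cv2.imread("pics/side0.png")[180:300,210:330]
a=cv2.resize(a,None,fx=4,fy=4,interpolation=cv2.INTER_CUBIC)
b=cv2.resize(b,None,fx=5,fy=5,interpolation=cv2.INTER_CUBIC)
cv2.imwrite("pics/a.png",a);cv2.imwrite("pics/b.png",b)
E
```

```text
(no output)
```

View pics/a.png

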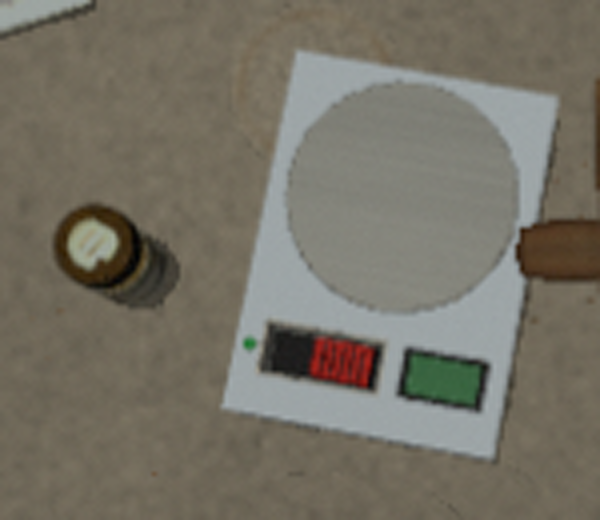

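View pics/b.png

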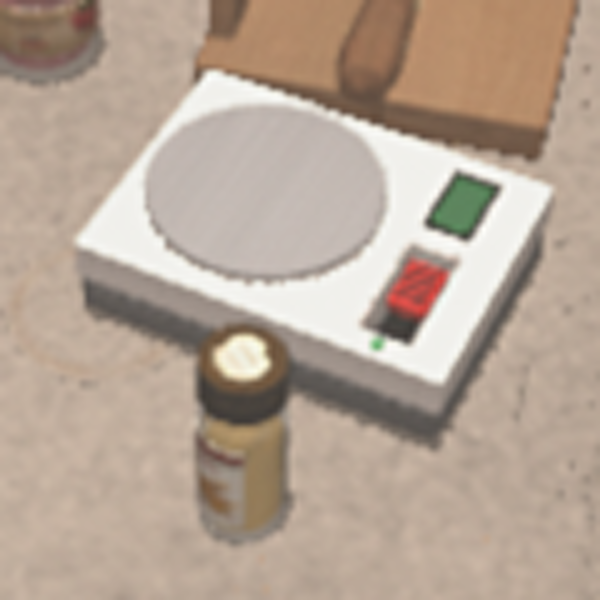

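Crop a: deck corners at (297,50), (558,96), (495,459) and (222,408), slot spanning 262–384, jar cap centre (98,245). Crop b: corners at (553,187), (437,382), (75,245) and (210,70), cap centre (243,358). I'll fit the poses from these.

```bash
cat >h.py <<'E'
from bench import ctrl
import numpy as np, cv2
from scipy.optimize import least_squares
def proj(n,P):
    c=ctrl.camera_params(n); T=np.linalg.inv(c["pose"]); F=np.diag([1.,-1,-1])
    K=np.array([[c["fx"],0,c["cx"]],[0,c["fy"],c["cy"]],[0,0,1]])
    return cv2.projectPoints(np.atleast_2d(P).astype(float),cv2.Rodrigues(F@T[:3,:3])[0],F@T[:3,3],K,c["D"])[0][:,0]
def S(p,P):
    c,s=np.cos(p[2]),np.sin(p[2]); P=np.atleast_2d(P)
    return P@np.array([[c,s,0],[-s,c,0],[0,0,1]])+[p[0],p[1],0]
E
python3 - <<'E'
from h import *
A=lambda l:np.array(l)/4+[140-.375,170-.375]
B=lambda l:np.array(l)/5+[210-.4,180-.4]
C=np.array([[95,70,50],[95,-70,50],[-95,-70,50],[-95,70,50],[28,0,58]])/1000
ta=A([(297,50),(558,96),(495,459),(222,408),(403,196)])
sb=B([(75,245),(210,70),(553,187),(437,382),(266,191)])
f=lambda p:np.r_[proj("top",S(p,C))-ta,proj("side",S(p,C))-sb].ravel()
r=least_squares(f,[.45,.2,-.1]);print(r.x,np.degrees(r.x[2]));print(r.fun.reshape(-1,2).round(1).tolist())
g=lambda p:np.r_[proj("top",[*p,.105])-A([(98,245)]),proj("side",[*p,.105])-B([(243,358)])].ravel()
j=least_squares(g,[.45,.4]);print("jar",j.x,j.fun)
p=r.x; print("slot",S(p,[-.06,.025,.05]),"pan",S(p,[.028,0,.058]))
# predicted thumb-off centre pixels in crop a vs seen (344,362)
for d in(.001,.01):print((proj("top",S(p,[-.06,.0125,.05-d]))-[139.6,169.6])*4)
t=S(p,[-.112,.0125,.12])[0];print(t,np.hypot(*t[:2]))
c,s=np.cos(p[2]),np.sin(p[2])
for k in(1,-1):
    R=np.array([[-s*k,c*k,0],[c*k,s*k,0],[0,0,-1.]])
    for z in(.12,.04):print(k,ctrl.ik([t[0],t[1],z],R))
E
```

```text
[ 0.50032853  0.24565866 -0.20704319] -11.862700956110384
[[-0.2, -0.1], [0.2, 0.1], [-0.4, 0.1], [-0.0, 0.2], [-0.2, -0.2], [-0.1, -0.4], [-0.3, -0.1], [-0.1, 0.2], [0.9, 0.3], [-0.2, -1.3]]
jar [0.49965582 0.38739796] [-0.43756065 -0.11409667  0.23723171 -0.55297585]
slot [[0.44674913 0.28245876 0.05      ]] pan [[0.52773054 0.23990278 0.058     ]]
[[346.42551359 361.52628003]]
[[347.77753603 362.78781894]]
[0.3932901  0.28091522 0.12      ] 0.48331197385511204
1 [ 2.84535660e+01  2.43829648e+01  1.03107954e+02 -2.54444375e-14
  5.25090815e+01  4.03162669e+01]
1 [ 2.84535660e+01  3.22825521e+01  1.07080802e+02 -2.54444375e-14
  4.06366458e+01  4.03162669e+01]
-1 [ 2.84535660e+01  2.43829648e+01  1.03107954e+02 -2.54444375e-14
  5.25090815e+01 -1.39683733e+02]
-1 [ 2.84535660e+01  3.22825521e+01  1.07080802e+02 -2.54444375e-14
  4.06366458e+01 -1.39683733e+02]
```

```bash
cat >>h.py <<'E'
p=np.array([.50033,.24566,-.20704]); c_,s_=np.cos(p[2]),np.sin(p[2])
R=np.array([[-s_,c_,0],[c_,s_,0],[0,0,-1.]])
W=lambda x,y,z:S(p,[x,y,z])[0]
def st(m=""):
    print(m,"t",round(ctrl.current_t(),2),"scale-frame",((ctrl.current_tool_pos()-[p[0],p[1],0])@np.array([[c_,-s_,0],[s_,c_,0],[0,0,1]])).round(4),"F",np.round(ctrl.current_contact_force(),2))
E
python3 - <<'E'
from h import *
ctrl.goto(W(-.112,.012,.2),R); ctrl.command_gripper(1.0); st()
ctrl.move_l(W(-.112,.012,.065),vel=.15); ctrl.sleep(.2); st("above")
print(ctrl.move_l(W(-.112,.012,.034),vel=.012,contact_N=2)); st("touch")
cv2.imwrite("pics/t1.png",np.vstack([cv2.resize(ctrl.read_camera("side")[180:290,220:370],(800,587))]))
E
```

```text
t 3.48 scale-frame [-0.1117  0.0118  0.2   ] F [-0.06  0.08 -0.42]
above t 4.73 scale-frame [-0.1117  0.0123  0.0656] F [ 0.72 -0.16  0.04]
True
touch t 6.12 scale-frame [-0.1119  0.0122  0.0491] F [ 0.71  2.26 -0.72]
```

View pics/t1.png

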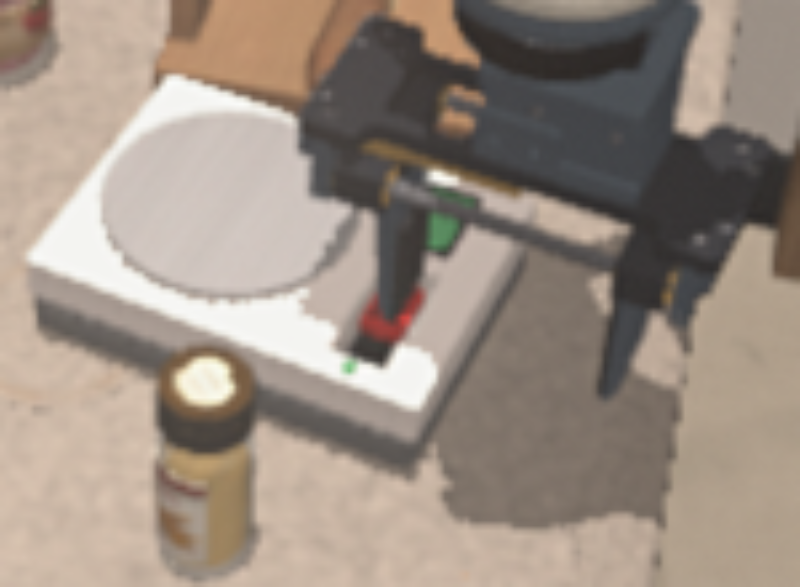

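The fingertip (about (400,300)) is over the red piece inside the slot, and the second finger hangs clear in front. The force change was sideways, so it's either noise or the slot's end wall. I'll back up slightly, check the noise, and try again.

```bash
python3 - <<'E'
from h import *
def avg(n=8):
    a=[]
    for _ in range(n): a.append(ctrl.current_contact_force()); ctrl.sleep(.03)
    return np.mean(a,0).round(2),np.std(a,0).round(2)
print(avg())
ctrl.move_l(W(-.112,.0137,.053),vel=.03); ctrl.sleep(.1); print(avg())
z=.053
for i in range(4):
    h=ctrl.move_l(W(-.112,.0137,.034),vel=.012,contact_N=3); st(h)
    m=avg(5); print(m)
    if m[0][2]>1.5 or not h: break
E
```

```text
(array([ 0.67,  2.93, -0.66]), array([0.47, 0.14, 0.6 ]))
(array([ 0.26,  0.3 , -0.25]), array([0.6 , 0.45, 0.36]))
True t 7.97 scale-frame [-0.112   0.0137  0.0435] F [-0.72  0.05  5.58]
(array([-0.37, -0.1 ,  5.13]), array([0.62, 0.27, 0.42]))
```

```bash
python3 - <<'E'
from h import *
z0=.0435; z=z0
while z>z0-.0035:
    z-=.0005; ctrl.move_l(W(-.112,.0137,z),vel=.02)
    f=np.mean([(ctrl.sleep(.03),ctrl.current_contact_force())[1][2] for _ in range(4)])
    if f>9: break
st(f"pressed z={z:.4f} f={f:.1f}")
print(ctrl.move_l(W(-.112,.0390,z),vel=.025,contact_N=12)); st("slid")
ctrl.move_l(W(-.112,.0385,.08),vel=.08); ctrl.move_l(W(-.112,.06,.2),vel=.2); ctrl.goto(W(-.16,.14,.2),R); st()
a=ctrl.read_camera("top")[170:300,140:290]; cv2.imwrite("pics/t2.png",cv2.resize(a,None,fx=4,fy=4,interpolation=cv2.INTER_CUBIC))
E
```

```text
pressed z=0.0420 f=9.8 t 9.29 scale-frame [-0.112   0.0137  0.0422] F [-1.68 -1.23 10.52]
False
slid t 10.45 scale-frame [-0.1121  0.0385  0.0421] F [-1.71 -5.33  9.64]
 t 12.29 scale-frame [-0.161   0.1398  0.1984] F [-0.09  0.23 -0.87]
```

View pics/t2.png

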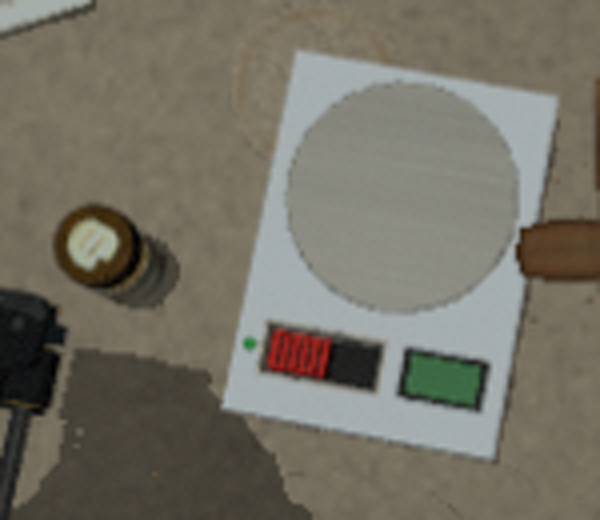

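The red piece is now at the green-dot end, spanning 267–330 in the crop. I'll check it numerically, then grasp the jar and lift it.

```bash
python3 - <<'E'
from h import *
def cen(im):
    a=im[245:285,195:245].astype(int); m=(a[...,2]>a[...,1]+50); v,u=np.nonzero(m); return np.array([u.mean()+195,v.mean()+245])
i=[cen(cv2.imread("pics/top0.png")),cen(ctrl.read_camera("top"))]
f=lambda v,c:np.linalg.norm(proj("top",W(-.06,.0125+v,.044))-c)
d=[least_squares(lambda q:(proj("top",W(q[0],q[1],.043))-c).ravel(),[-.06,.02]).x for c in i]; print(d,d[1]-d[0])
jx=np.array([.49966,.3874])
ctrl.goto([*jx,.2],R); ctrl.move_l([*jx,.051],vel=.12,contact_N=8); st()
ctrl.command_gripper(0.0); st(); print(ctrl.current_grip_width()*91,ctrl.current_grasp_force())
E
```

```text
[array([-0.06015408,  0.0155776 ]), array([-0.06014813,  0.03801472])] [5.94862852e-06 2.24371112e-02]
 t 14.37 scale-frame [-0.0295  0.1389  0.0517] F [ 1.34  0.07 -0.11]
 t 15.19 scale-frame [-0.0298  0.1386  0.0509] F [ 0.04  0.21 -0.3 ]
40.3158747596955 29.982274621725082
```

The jar is gripped. The measured slide of 22.4 mm is close to the 21 mm threshold, so I'll check the red piece's edges before lifting.

```bash
python3 - <<'E'
from h import *
a0=cv2.imread("pics/top0.png").astype(np.float32); t2=cv2.imread("pics/t2.png").astype(np.float32)
ys=np.arange(-.012,.064,.001)
def prof(im,f):
    r=0
    for x in np.arange(-.066,-.0535,.002):
        uv=f(proj("top",np.array([W(x,y,.0435) for y in ys]))).astype(np.float32)
        r=r+cv2.remap(im,uv[:,0].reshape(1,-1),uv[:,1].reshape(1,-1),cv2.INTER_LINEAR)[0]
    r/=7; return (r[:,2]-r[:,1]).round().astype(int),r[:,1].round().astype(int)
A=prof(a0,lambda u:u); B=prof(t2,lambda u:(u-[139.625,169.625])*4)
for k in range(len(ys)): print(int(round(ys[k]*1000)),A[0][k],A[1][k],B[0][k],B[1][k])
E
```

```text
-12 -8 162 -8 174
-11 -8 164 -8 174
-10 -8 165 -8 174
-9 -8 164 -9 174
-8 -7 163 -8 174
-7 -5 159 -5 172
-6 -2 147 -2 158
-5 0 122 -1 131
-4 1 91 0 95
-3 1 61 0 63
-2 3 35 1 40
-1 15 20 1 31
0 43 17 1 30
1 81 24 1 31
2 105 32 1 32
3 106 33 0 33
4 93 32 0 32
5 76 31 0 32
6 75 30 0 32
7 91 32 0 32
8 101 33 0 33
9 90 33 1 32
10 72 32 1 32
11 75 31 0 31
12 93 31 0 31
13 100 30 0 31
14 87 30 1 31
15 74 30 1 32
16 78 31 0 33
17 95 32 0 33
18 102 31 1 32
19 91 30 0 29
20 73 30 -2 22
21 73 30 3 14
22 91 31 25 10
23 99 30 65 16
24 84 28 104 29
25 69 28 119 35
26 76 29 101 32
27 96 31 73 29
28 109 33 68 30
29 107 32 89 33
30 82 29 112 35
31 51 27 108 34
32 25 28 83 32
33 6 28 68 31
34 1 29 85 33
35 1 29 110 35
36 1 29 104 35
37 1 30 76 32
38 1 30 68 31
39 1 29 91 32
40 1 28 115 33
41 1 29 111 32
42 0 29 87 31
43 1 29 74 30
44 1 29 87 31
45 1 29 111 33
46 1 29 109 34
47 1 29 79 32
48 0 29 64 31
49 0 29 86 32
50 0 33 117 34
51 0 40 124 35
52 0 47 100 36
53 0 51 59 42
54 1 55 23 51
55 2 67 5 67
56 3 90 3 93
57 2 118 2 127
58 -1 141 -1 152
59 -5 152 -4 165
60 -10 154 -11 165
61 -20 150 -21 160
62 -28 145 -30 153
63 -33 142 -37 150
```

Edges moved from 0.3–31.0 mm to 22.8–53.2 mm. The final drag force of 5.3 N is more than the 2.5 N needed to slide it, so the piece is against its end stop. I'll lift the jar and place it.

```bash
python3 - <<'E'
from h import *
q=ctrl.current_tool_pos(); z0=q[2]; P=W(.028,.0005,0)
ctrl.move_l([q[0],q[1],.16],vel=.12)
ctrl.move_l([P[0],P[1],.16],vel=.12)
ctrl.move_l([P[0],P[1],z0+.066],vel=.1); ctrl.sleep(.3); st("above")
print(ctrl.move_l([P[0],P[1],z0+.052],vel=.012,contact_N=2.5)); st("down"); print(z0)
cv2.imwrite("pics/t3.png",cv2.resize(ctrl.read_camera("side")[150:290,200:380],(770,600)))
E
```

```text
above t 18.53 scale-frame [0.0282 0.0006 0.1174] F [ 0.02 -0.01 -2.01]
True
down t 19.26 scale-frame [0.0282 0.0005 0.1088] F [ 0.39 -0.22  5.19]
0.05094916968344685
```

View pics/t3.png

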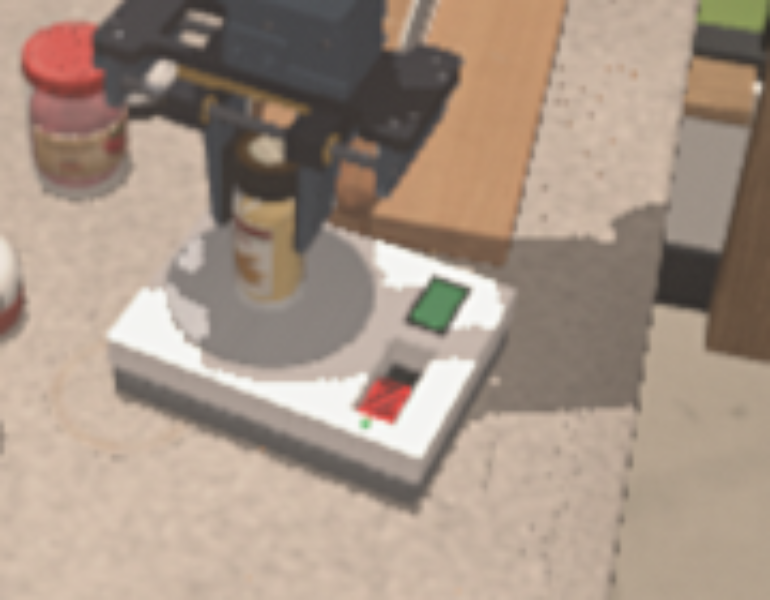

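The jar stands upright on the middle of the pan, with its base near (270,295), and the switch is at the dot end. Now release, retreat and check.

```bash
python3 - <<'E'
from h import *
ctrl.sleep(.3); ctrl.command_gripper(0.9); ctrl.sleep(.2); st()
q=ctrl.current_tool_pos(); ctrl.move_l([q[0],q[1],.24],vel=.1); ctrl.goto(W(-.13,-.12,.26),R); ctrl.sleep(.3); st()
cv2.imwrite("pics/t4.png",cv2.resize(ctrl.read_camera("side")[150:290,200:380],(770,600)))
E
```

```text
t 20.59 scale-frame [0.0276 0.0002 0.1084] F [0.45 0.31 0.31]
 t 23.18 scale-frame [-0.1295 -0.1197  0.2598] F [ 0.63  0.36 -0.4 ]
```

View pics/t4.png

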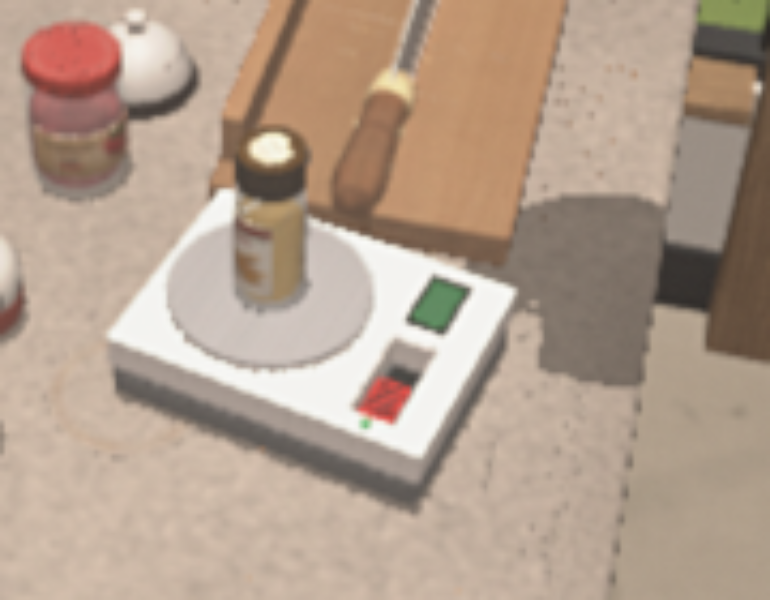

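The jar stands upright and free at the pan's centre, near (270,290), the switch is on, and the robot is clear.

```bash
python3 -c "
from bench import ctrl
print(ctrl.sign_off())"
```

```text
the job is handed in; nothing more can be done
None
```

I switched the scale on, stood the spice jar upright in the middle of the pan, released it, and handed the job in at about 23 s; the verdict was not shown.

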